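# Hold the red-capped tube to the counter scanner

## Robot

A 6-joint arm with a two-finger parallel gripper is mounted at the origin on the work surface. World frame = base frame: x ahead of the robot, y to its left, z up, the work surface at z = 0. Lengths are in m, angles in rad, forces in N, time in s.
With the tool pointing down it reaches from about 0.25 to 0.725 m from the base axis. Payload 4 kg.
Tool frame: the origin (TCP) lies at the very end of the fingers, on their centre line; the grasp point (between the pads) lies bot.grasp_offset behind it (bot.grasp_offset is the distance from the TCP to the grasp point, in m); z points along the fingers, y is the direction in which the jaws open and shut (so a half turn about z gives the same grasp; the last joint's range is limited). The gripper opens to 85 mm and grips with 20 to 120 N. Pads are 22 mm wide; open, the fingers measure 114 mm over their backs; the gripper's body (76 mm by 85 mm) begins 54 mm behind the grasp point. The pads swing forward as they close: fully open they stand 13 mm farther back than shut.
Start: joints at [1.35, 0.241, 0.005, 1.335, 0, 1.571], TCP at [0.11, 0.488, 0.231] pointing down, gripper open.
Joint ranges: [-2.72, 2.72], [-1.05, 1.87], [-1.09, 1.28], [-1.99, 2.15], [-1.42, 1.44], [-3.14, 3.14]. Speed limits (rad/s): [2.79, 2.79, 3.14, 3.14, 3.14, 3.14].

## Interface

Orientations are given as a unit quaternion [x, y, z, w].
In Python, from workcell import bot gives the robot as it stands. The module is installed in compiled form; this text tells all that it offers.
- The arm moves only by the shell command python3 -m jog 'ROWS' [OPENING]. ROWS is JSON, a list that holds one entry, the list of rows, each a list of 6 numbers: the shift along the tool's x, y, z in m, then the turn, a rotation vector about the tool's x, y, z in degrees. In form: [[[dx, dy, dz, wx, wy, wz], ...]]. A call has 1 to 12 rows; each row shifts and turns the pose as measured when the row begins, along the tool's axes as they then stand; what a row does not reach is not made up. A row lasts 1/8 s, in which the tool goes at most 62.5 mm and 10.7 degrees, less where a joint would pass 70% of its speed; a pose out of reach is approached as far as the arm can. A call is refused whole if a number of a shift passes 0.0625 or a number of a turn 10.7, either way. A call with a gripper value outside its range is refused whole. OPENING is the finger opening in m, from 0 to 0.0854, set as the call begins (- or left out, the last holds). The fingers move at their own pace and stop on an object; the grip force is fixed at half the most. Time passes only in rows, so rows that do not move let the fingers close. It gives the time, the measured TCP pose, the force and the opening at its end, in the units of the state.
- bot.get_obs(): the state, without advancing time (a new reading comes with each control period).
- bot.camera(name): name is "scene" or "top" or "wrist"; returns a dict with "pixels" (400x640x3 uint8, red, green, blue), "fx", "fy", "cx", "cy" (pixels), "rvec" (rotation vector, rad) and "tvec" (3), from world to camera coordinates, as OpenCV has them. Camera axes: x right, y down, z forward; pixel columns grow to the right and rows downward; lengths in m; the calibration is good to about 2 mm. A picture is of the moment at which its call begins. There is no depth.
- bot.job_done(): hands the job in, once; it reports no verdict.
The state is a dict: "clock": time; "joint_pos": joint angles; "joint_vel": joint speeds; "tau": joint torques, N m; "eef_pos": TCP position; "tool_rot": TCP orientation; "ft_force": force on the tool from outside, world axes, zero at the start; "ft_torque": the same for the moment, N m; "grip_width": finger opening in m.
Only numpy, scipy, OpenCV 4.12 (cv2) and the standard library are available. Lean on these libraries where they do the work, as an engineer would, in place of code of your own. Each camera call takes 0.05 s, during which the arm holds its last target. There are 200 camera calls.

## Task

Draw the red-capped cigar tube out of its sleeve in the stand, turn it level and hold it about a hand's breadth (10 cm) above the glass of the counter scanner, with its striped label over the middle of the glass. Finish while still holding it there, steady, in the gripper and touching nothing else; do not touch the scanner, and leave the other two tubes, the jar and the bowl where they are.

Things in the scene. Friction and masses are not known exactly. Their poses are not given: they have to be found in the camera images.
- tube_red: The tube to scan: aluminium, 20 mm across, 150 mm long, 35 to 70 g; red cap on its top 40 mm, white label with black stripes round it 35 to 65 mm from its foot. Origin: centre of the foot; z along the tube to the cap. It stands loosely in one of the stand's sleeves, foot down, leaning about 0.5 rad (29 deg) to the stand's -x side, roughly towards the robot; 70 mm inside, 80 mm out.
- label (a point): Middle of the red-capped tube's label, on the tube's axis 50 mm from its foot; hidden inside the sleeve at the start.
- cap (a point): A point on the red-capped tube's axis, 120 mm from its foot and 30 mm below the end of the cap: a good place to grip.
- tube_black: Bystander: an equal tube with a black cap in another sleeve, same axes; leave it.
- tube_white: Bystander: an equal tube with a white cap in another sleeve, same axes; leave it.
- stand: Fixed wooden stand, base 140 x 240 mm; origin under it on the counter, z up, yaw within 0.35 rad. Three square sleeves along its y at -78, 0 and +78 mm, 24 mm wide inside, 34 outside, 70 deep, all leaning 0.5 rad to its -x; mouths about 90 mm, tube ends about 155 mm above the counter. Which tube is in which sleeve varies.
- scanner: Fixed flat scanner on the counter, black housing 130 x 130 x 28 mm with a green glass 92 mm square on top marked with a red cross; origin under it on the counter, z up. It may be turned.
- window (a point): Middle of the scanner's glass (the red cross), 30 mm above the counter.
- jar: Bystander: loose amber glass jar with a white lid, 60 mm across, 70 mm tall; origin under its foot.
- bowl: Bystander: loose white bowl, 100 mm across, 45 mm tall; origin under its foot.
Mind the look-alikes: they are no part of the job. Leave any blue look-alike of the tube_red alone.

How it is judged:
On the way:
1. the red-capped tube is drawn clear of its sleeve, held by the fingers alone (distance of tube_red from where it was at the start of the episode above 0.07 m and height (world z) of tube_red above 0.08 m and contact force between tube_red and the fingers above 0.5 N and contact force between tube_red and stand below 0.05 N), for 0.2 s.
At the end, for the whole second after the job is handed in: The red-capped tube is held still in the fingers and touches nothing else, within 15 degrees of level, the middle of its label within 30 mm of the middle of the scanner's glass seen from above and 50 to 160 mm above the glass (angle between tube_red's own z axis and vertical between 1.3 and 1.84 rad and horizontal distance between label and window below 0.03 m and height (world z) of label between 0.08 and 0.19 m and contact force between tube_red and the fingers above 0.5 N and linear speed of tube_red below 0.03 m/s and angular speed of tube_red below 0.2 rad/s and contact force between tube_red and stand below 0.05 N and contact force between tube_red and scanner below 0.05 N and contact force between tube_red and tube_black below 0.05 N and contact force between tube_red and tube_white below 0.05 N and contact force between tube_red and jar below 0.05 N and contact force between tube_red and bowl below 0.05 N); the arm keeps its last pose, push and grip.
It fails at once if the scanner is touched (contact force between scanner and anything else above 1 N).
It fails at once if another tube is moved more than 20 mm (distance of any of tube_black, tube_white from where it was at the start of the episode above 0.02 m).
It fails at once if the jar or bowl is moved more than 20 mm or tipped (distance of any of jar, bowl from where it was at the start of the episode above 0.02 m or angle between any of jar, bowl's own z axis and vertical above 0.3 rad).
It also fails if it takes over 40 s, if anything falls off the work surface, if the arm or the gripper's body presses on something with over 40 N, if the wrist force passes 120 N, or if a joint passes its speed limit or range.

## Working session

There is one attempt and no reset: what is moved stays moved. The work goes in short steps, Python scripts to look and compute and a shell command to move; the robot and the scene stay as the last step left them, time stands still between calls to the robot, and variables do not carry over. Pictures are saved under pics/ and viewed, on a budget of 10 in all, crops included, one or two more only if the job needs it, and the job is handed in when it is done.

```bash
mkdir -p pics; python3 - <<'E'
from workcell import bot
import cv2
import numpy as np
print(bot.grasp_offset, bot.get_obs())
for n in ("scene","top"):
    c=bot.camera(n); cv2.imwrite(f"pics/{n}0.png",c["pixels"][:,:,::-1]); np.savez(f"{n}0.npz",**c)
    print(n,{k:c[k] for k in c if k!="pixels"})
E
```

```text
0.0187 {'clock': 0.0, 'joint_pos': array([ 1.35002219e+00,  2.41377662e-01,  3.73408444e-03,  1.33519003e+00,
       -1.62117740e-06,  1.57079823e+00]), 'joint_vel': array([ 0.00113559,  0.00010643, -0.00049286,  0.00048695,  0.00177292,
        0.0011794 ]), 'tau': array([-2.21436540e-04, -3.72314787e+01,  2.52410710e+01,  1.68673997e-02,
       -2.00938325e-05, -2.44333599e-06]), 'eef_pos': array([0.10935652, 0.48725591, 0.23043435]), 'tool_rot': array([ 1.10163911e-01,  9.93912911e-01, -1.01253130e-03, -1.11410046e-04]), 'ft_force': array([-0.80911228, -0.05583061, -0.17978696]), 'ft_torque': array([-0.0254811 ,  0.02854392,  0.04384425]), 'grip_width': 0.08511334322349891}
scene {'fx': 409.0296253928666, 'fy': 409.0296253928666, 'cx': 314.81847833366453, 'cy': 193.43135717364927, 'rvec': array([ 1.58554231,  1.77293728, -0.88127798]), 'tvec': array([ 0.03976143, -0.27297315,  1.45776874])}
top {'fx': 389.0648306681535, 'fy': 389.0648306681535, 'cx': 316.47430375679676, 'cy': 194.85475559931157, 'rvec': array([ 2.07388793, -2.13880906,  0.23556953]), 'tvec': array([0.04163942, 0.60517865, 0.82553406])}
```

View pics/scene0.png

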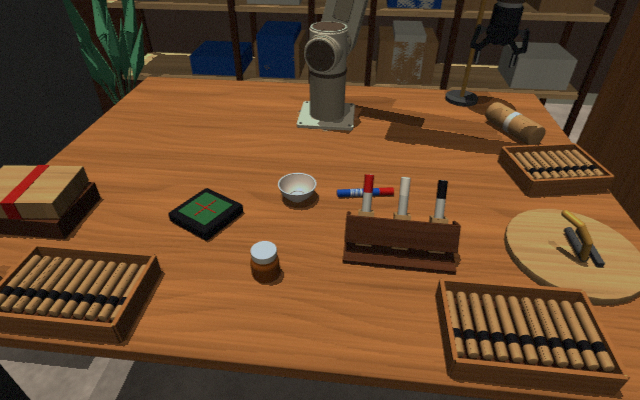

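View pics/top0.png

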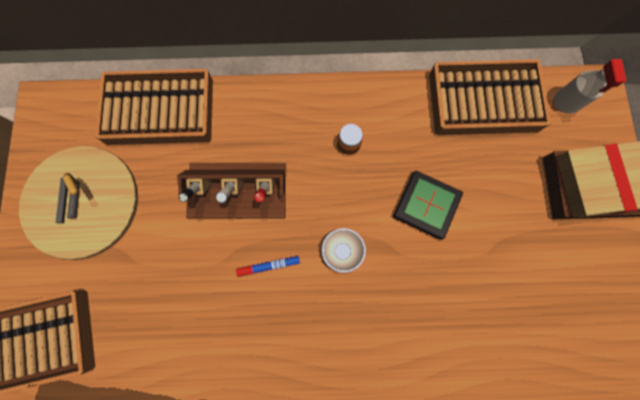

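The red-capped candidates are:
- The tube in the stand: scene (369,185), top (262,196).
- The blue tube with a red end lying on the table: scene (365,192), top (268,266).

The one in the sleeve, with an aluminium body, fits the description. The scanner cross is at top (430,204). I'll measure and confirm in a crop.

```bash
cat > h.py <<'E'
import numpy as np, cv2
def P(c):
    R=cv2.Rodrigues(np.array(c["rvec"],float))[0]; return R,np.array(c["tvec"],float)
def ray(c,uv):
    R,t=P(c); d=R.T@np.array([(uv[0]-c["cx"])/c["fx"],(uv[1]-c["cy"])/c["fy"],1]); return -R.T@t,d/np.linalg.norm(d)
def plane(c,uv,z):
    o,d=ray(c,uv); return o+d*(z-o[2])/d[2]
def tri(rs):
    A=sum(np.eye(3)-np.outer(d,d) for o,d in rs); b=sum((np.eye(3)-np.outer(d,d))@o for o,d in rs)
    x=np.linalg.solve(A,b); return x,[np.linalg.norm(np.cross(x-o,d)) for o,d in rs]
def proj(c,p):
    R,t=P(c); q=R@p+t; return np.array([c["fx"]*q[0]/q[2]+c["cx"],c["fy"]*q[1]/q[2]+c["cy"]])
def red(c,box):
    x0,y0,x1,y1=box; h=cv2.cvtColor(c["pixels"],cv2.COLOR_RGB2HSV).astype(int)
    m=((h[...,0]<5)|(h[...,0]>172))&(h[...,1]>150)&(h[...,2]>90); k=np.zeros_like(m); k[y0:y1,x0:x1]=m[y0:y1,x0:x1]; return k
E
python3 - <<'E'
from h import *
S=dict(np.load("scene0.npz"));T=dict(np.load("top0.npz"))
def blobs(c,box):
    m=red(c,box).astype(np.uint8); n,l,s,ce=cv2.connectedComponentsWithStats(m)
    for i in range(1,n):
        if s[i,4]>15: print(s[i],ce[i])
print("S");blobs(S,(350,165,390,225));print("T");blobs(T,(240,170,290,225))
a=cv2.resize(S["pixels"][150:280,325:475],None,fx=4,fy=4,interpolation=2)[:,:,::-1]
b=cv2.resize(T["pixels"][160:225,170:295],None,fx=4.8,fy=4.8,interpolation=2)[:,:,::-1]
cv2.imwrite("pics/cropS.png",a)
cv2.imwrite("pics/cropT.png",b)
h=cv2.cvtColor(T["pixels"],cv2.COLOR_RGB2HSV)
g=((h[...,0]>45)&(h[...,0]<85)&(h[...,1]>80)).astype(np.uint8); g[:,:390]=0;g[:,470:]=0
g=cv2.morphologyEx(g,cv2.MORPH_CLOSE,np.ones((5,5)))
c=max(cv2.findContours(g,0,2)[0],key=cv2.contourArea); r=cv2.minAreaRect(c); print(r,plane(T,r[0],.03))
print("bowl",plane(T,(343,250),.045),"jar",plane(T,(350,135),.07))
E
```

```text
S
[364 175  10  18 140] [368.14285714 183.1       ]
[379 188  11   6  52] [384.38461538 190.01923077]
T
[254 189  12  14 102] [259.71568627 195.51960784]
((429.37115478515625, 203.16494750976562), (39.80156707763672, 37.97394561767578), 23.96249008178711) [ 0.58585438 -0.24506539  0.03      ]
bowl [ 0.48048059 -0.0336213   0.045     ] jar [ 0.74805917 -0.060765    0.07      ]
```

View pics/cropS.png

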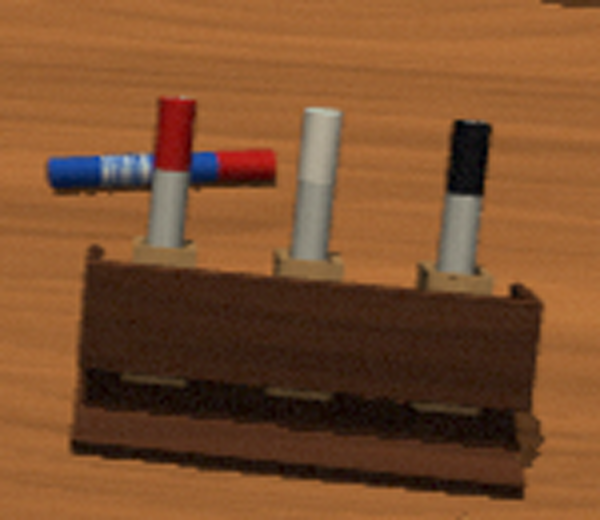

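View pics/cropT.png

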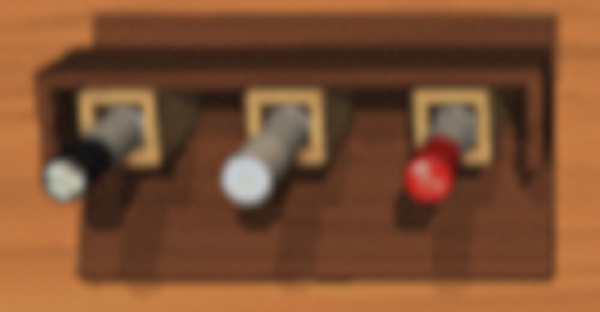

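```bash
python3 - <<'E'
from h import *
S=dict(np.load("scene0.npz"));T=dict(np.load("top0.npz"))
s=lambda u,v:(325+(u+.5)/4-.5,150+(v+.5)/4-.5); t=lambda u,v:(170+(u+.5)/4.8-.5,160+(v+.5)/4.8-.5)
E,e=tri([ray(S,s(177,100)),ray(T,t(430,181))]); B,b=tri([ray(S,s(171,170)),ray(T,t(447,150))])
print("end",E,e,"bound",B,b,"len",np.linalg.norm(E-B),(E-B)/np.linalg.norm(E-B))
for n,a,c in(("white",(322,111),(247,181)),("black",(471,124),(66,180))): print(n,tri([ray(S,s(*a)),ray(T,t(*c))]))
c=[plane(T,t(*p),0.0) for p in ((78,279),(553,279))];print("base front",c)
m=[plane(T,t(*p),.093) for p in ((120,127),(452,126))];print("mouths",m)
for d in (c[0]-c[1],m[0]-m[1]): print("yaw",np.arctan2(-d[0],d[1]))
E
```

```text
end [0.58402405 0.14168792 0.15906896] [np.float64(0.0007049524429867363), np.float64(0.0007049524429867075)] bound [0.60500026 0.13995244 0.12708434] [np.float64(0.0019011477722641395), np.float64(0.0019011477722640688)] len 0.038288757912679376 [-0.54784255  0.04532596  0.83535268]
white (array([0.58635804, 0.21931083, 0.15951697]), [np.float64(0.0003952168212581213), np.float64(0.00039521682125808215)])
black (array([0.58931061, 0.29693057, 0.15915071]), [np.float64(0.0006958679458517243), np.float64(0.0006958679458516849)])
base front [array([0.57380346, 0.34255243, 0.        ]), array([0.56636509, 0.1014326 , 0.        ])]
mouths [array([0.62886266, 0.29489224, 0.093     ]), array([0.62456851, 0.140301  , 0.093     ])]
yaw -0.03083948577535282
yaw -0.027770264982370077
```

The crop shows the aluminium tube with the red cap in the sleeve on the stand's -y side, cap end at scene (369,175) and top (259.6,197.5). The blue tube is lying on the table behind it, so I leave it alone.

My plan is to grip the cap from above with the tool tilted 15° and the jaws along the stand's y. Then I draw along the tube axis and pitch the tool up so the foot points outward over the scanner.

```bash
cat >> h.py <<'E'
from scipy.spatial.transform import Rotation as Ro
YAW=-0.03; u=np.array([-np.sin(.5)*np.cos(YAW),-np.sin(.5)*np.sin(YAW),np.cos(.5)])
CAP=np.array([.5994,.1411,.1317]); W=np.array([.5859,-.2451,.03])
def tool(yaw,down):  # jaws horizontal; z pitched 'down' deg below forward horizontal
    a=np.radians(down); f=np.array([np.cos(yaw),np.sin(yaw),0]); y=np.array([-np.sin(yaw),np.cos(yaw),0])
    z=np.cos(a)*f-np.sin(a)*np.array([0,0,1]); return Ro.from_matrix(np.c_[np.cross(y,z),y,z])
def rows(o,p,R,n):
    R0=Ro.from_quat(o["tool_rot"]); p0=np.array(o["eef_pos"]); w=(R0.inv()*R).as_rotvec()
    print("pos",p0.round(4),"q",np.round(o["tool_rot"],3),"joints",np.round(o["joint_pos"],2),"grip",round(o["grip_width"],4))
    step=Ro.from_rotvec(w/n)
    print("total",np.round(R0.inv().apply(p-p0),4),np.degrees(w).round(1))
    for k in range(n):
        print(np.r_[(R0*step**k).inv().apply((p-p0)/n).round(4),np.degrees(w/n).round(2)].tolist())
E
python3 - <<'E'
from h import *; from workcell import bot
R=tool(YAW,105); z=R.as_matrix()[:,2]
rows(bot.get_obs(),CAP+z*(.0187-.10),R,12)
E
```

```text
pos [0.1094 0.4873 0.2305] q [ 0.11   0.994 -0.001 -0.   ] joints [ 1.35  0.24  0.    1.34 -0.    1.57] grip 0.0852
total [-0.5746 -0.2264  0.0207] [  1.3  14.9 -10.9]
[-0.0479, -0.0189, 0.0017, 0.11, 1.25, -0.91]
[-0.0476, -0.0196, 0.0007, 0.11, 1.25, -0.91]
[-0.0473, -0.0204, -0.0003, 0.11, 1.25, -0.91]
[-0.0469, -0.0211, -0.0013, 0.11, 1.25, -0.91]
[-0.0466, -0.0219, -0.0022, 0.11, 1.25, -0.91]
[-0.0462, -0.0226, -0.0032, 0.11, 1.25, -0.91]
[-0.0457, -0.0233, -0.0041, 0.11, 1.25, -0.91]
[-0.0452, -0.0241, -0.0051, 0.11, 1.25, -0.91]
[-0.0447, -0.0248, -0.006, 0.11, 1.25, -0.91]
[-0.0442, -0.0255, -0.0069, 0.11, 1.25, -0.91]
[-0.0436, -0.0262, -0.0078, 0.11, 1.25, -0.91]
[-0.043, -0.0269, -0.0087, 0.11, 1.25, -0.91]
```

```bash
python3 -m jog '[[[-0.048,-0.019,0,0.1,1.25,-0.9],[-0.048,-0.02,0,0.1,1.25,-0.9],[-0.047,-0.02,0,0.1,1.25,-0.9],[-0.047,-0.021,-0.002,0.1,1.25,-0.9],[-0.046,-0.022,-0.003,0.1,1.25,-0.9],[-0.046,-0.023,-0.004,0.1,1.25,-0.9],[-0.046,-0.023,-0.005,0.1,1.25,-0.9],[-0.045,-0.024,-0.006,0.1,1.25,-0.9],[-0.045,-0.025,-0.007,0.1,1.25,-0.9],[-0.044,-0.025,-0.008,0.1,1.25,-0.9],[-0.044,-0.026,-0.008,0.1,1.25,-0.9],[-0.043,-0.027,-0.009,0.1,1.25,-0.9]]]' 0.05
python3 - <<'E'
from h import *; from workcell import bot
R=tool(YAW,105); z=R.as_matrix()[:,2]
rows(bot.get_obs(),CAP+z*(.0187-.08),R,3)
c=bot.camera("wrist"); cv2.imwrite("pics/w1.png",c["pixels"][:,:,::-1]); np.savez("w1.npz",**c)
for d in (0,.03,.08): print(proj(c,CAP+u*.03-u*d))
E
```

```text
clock: 1.6
eef_pos: [0.6343, 0.1355, 0.21]
tool_rot: [0.007, 0.99, 0.002, -0.137]
ft_force: [1.2, 0.9, 1.0]
grip_width: 0.0497
pos [0.6343 0.1355 0.21  ] q [ 0.007  0.99   0.002 -0.137] joints [0.18 0.84 0.89 1.89 0.06 0.19] grip 0.0497
total [0.0132 0.0048 0.0236] [-0.1 -0.8  0.9]
[0.0044, 0.0016, 0.0079, -0.03, -0.27, 0.29]
[0.0044, 0.0016, 0.0078, -0.03, -0.27, 0.29]
[0.0045, 0.0015, 0.0078, -0.03, -0.27, 0.29]
[323.14348808 166.90345288]
[321.87949775 186.99464742]
[320.30568413 212.01049997]
```

View pics/w1.png

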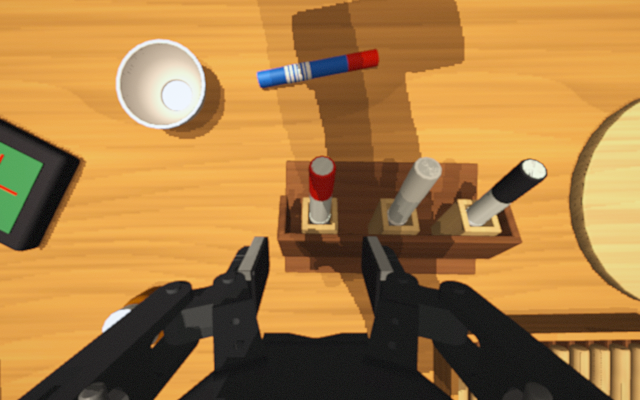

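The wrist view shows the red cap end at (322,165), and I predicted (323,167), so the pose agrees within about 1 px. The jaws are clear of the white tube. I'll descend.

```bash
python3 -m jog '[[[0.0045,0.0016,0.008,0,-0.3,0.3],[0.0045,0.0016,0.008,0,-0.3,0.3],[0.0045,0.0016,0.008,0,-0.3,0.3],[0,0,0.02,0,0,0],[0,0,0.02,0,0,0],[0,0,0.015,0,0,0]]]'
python3 - <<'E'
from h import *; from workcell import bot
R=tool(YAW,105); z=R.as_matrix()[:,2]
rows(bot.get_obs(),CAP+z*.0187,R,2)
E
```

```text
clock: 2.4
eef_pos: [0.6053, 0.1331, 0.1185]
tool_rot: [0.021, 0.99, -0.001, -0.136]
ft_force: [0.3, -0.2, 0.7]
grip_width: 0.0498
pos [0.6053 0.1331 0.1185] q [ 0.021  0.99  -0.001 -0.136] joints [0.19 0.77 0.53 1.6  0.05 0.23] grip 0.0498
total [0.0093 0.0077 0.0076] [-0.3 -0.7 -0.8]
[0.0047, 0.0039, 0.0038, -0.15, -0.34, -0.38]
[0.0047, 0.0039, 0.0038, -0.15, -0.34, -0.38]
```

```bash
python3 -m jog '[[[0.005,0.004,0.004,-0.15,-0.3,-0.4],[0.005,0.004,0.004,-0.15,-0.3,-0.4],[0,0,0,0,0,0]]]'
python3 - <<'E'
from h import *; from workcell import bot
R=tool(YAW,105); z=R.as_matrix()[:,2]
rows(bot.get_obs(),CAP+z*.0187,R,1)
E
```

```text
clock: 2.78
eef_pos: [0.5907, 0.1416, 0.1098]
tool_rot: [0.014, 0.991, 0.001, -0.134]
ft_force: [0.1, -0.6, 0.6]
grip_width: 0.05
pos [0.5907 0.1416 0.1098] q [ 0.014  0.991  0.001 -0.134] joints [0.21 0.75 0.46 1.55 0.06 0.23] grip 0.05
total [-0.0027 -0.0003 -0.0047] [-0.1 -0.4  0. ]
[-0.0027, -0.0003, -0.0047, -0.08, -0.44, 0.04]
```

```bash
python3 -m jog '[[[-0.002,0,-0.004,0,0,0],[0,0,0,0,0,0]]]' && python3 -m jog '[[[0,0,0,0,0,0],[0,0,0,0,0,0],[0,0,0,0,0,0],[0,0,0,0,0,0],[0,0,0,0,0,0]]]' 0
python3 - <<'E'
from h import *; from workcell import bot
o=bot.get_obs();R=Ro.from_quat(o["tool_rot"]); print("u in tool",R.inv().apply(u)*.1)
E
```

```text
clock: 3.02
eef_pos: [0.5945, 0.1415, 0.1139]
tool_rot: [0.014, 0.991, 0.001, -0.134]
ft_force: [-0.3, 0.4, 0.2]
grip_width: 0.0501
clock: 3.65
eef_pos: [0.5951, 0.1414, 0.1144]
tool_rot: [0.015, 0.991, 0.002, -0.133]
ft_force: [0.1, -0.1, 0.2]
grip_width: 0.0188
u in tool [ 6.93908070e-02 -4.22718686e-05 -7.20063477e-02]
```

```bash
python3 -m jog '[[[0.005,0,-0.0052,0,0,0],[0.01,0,-0.0104,0,0,0],[0.01,0,-0.0104,0,0,0],[0.01,0,-0.0104,0,0,0],[0.01,0,-0.0104,0,0,0],[0.01,0,-0.0104,0,0,0],[0.01,0,-0.0104,0,0,0],[0.01,0,-0.0104,0,0,0],[0.008,0,-0.008,0,0,0]]]'
python3 - <<'E'
from h import *; from workcell import bot
o=bot.get_obs();print(np.round(o["eef_pos"],3),o["joint_pos"].round(2))
for n in ("wrist",):
    c=bot.camera(n); cv2.imwrite("pics/w2.png",c["pixels"][:,:,::-1])
E
```

```text
clock: 4.78
eef_pos: [0.5333, 0.1432, 0.2272]
tool_rot: [0.015, 0.991, 0.002, -0.133]
ft_force: [-0.1, -0.1, -0.3]
grip_width: 0.0182
[0.533 0.143 0.227] [0.23 0.57 0.45 1.71 0.07 0.25]
```

View pics/w2.png

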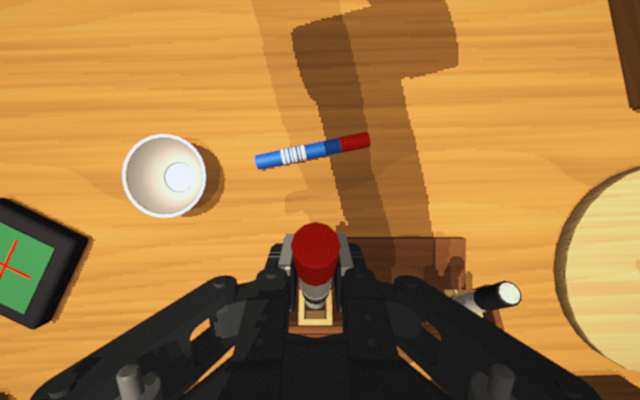

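The tube is drawn out: it shows between the pads with the red cap at (315,255), about 0.13 m out of the sleeve. Next I swing it over the scanner, staying high, while levelling it.

```bash
python3 - <<'E'
from h import *; from workcell import bot
yaw=-.396;R=tool(yaw,44); f=np.array([np.cos(yaw),np.sin(yaw),0]); z=R.as_matrix()[:,2]
g=W-.07*f; g[2]=.24
rows(bot.get_obs(),g+z*.0187,R,12)
E
```

```text
pos [0.5332 0.1434 0.2288] q [ 0.015  0.991  0.002 -0.132] joints [0.23 0.57 0.45 1.71 0.07 0.25] grip 0.0184
total [-0.0113 -0.3665 -0.0012] [  5.9 -60.5  21.2]
[-0.0009, -0.0305, -0.0001, 0.49, -5.04, 1.77]
[-0.0019, -0.0305, 0.0003, 0.49, -5.04, 1.77]
[-0.0028, -0.0304, 0.0007, 0.49, -5.04, 1.77]
[-0.0036, -0.0303, 0.0013, 0.49, -5.04, 1.77]
[-0.0044, -0.0302, 0.0019, 0.49, -5.04, 1.77]
[-0.0052, -0.03, 0.0026, 0.49, -5.04, 1.77]
[-0.0058, -0.0298, 0.0033, 0.49, -5.04, 1.77]
[-0.0064, -0.0296, 0.0041, 0.49, -5.04, 1.77]
[-0.0069, -0.0293, 0.0049, 0.49, -5.04, 1.77]
[-0.0074, -0.0291, 0.0058, 0.49, -5.04, 1.77]
[-0.0077, -0.0288, 0.0067, 0.49, -5.04, 1.77]
[-0.008, -0.0285, 0.0077, 0.49, -5.04, 1.77]
```

```bash
python3 -m jog '[[[0,-0.03,-0.005,0.5,-5,1.8],[-0.002,-0.03,0,0.5,-5,1.8],[-0.003,-0.03,0.001,0.5,-5,1.8],[-0.004,-0.03,0.001,0.5,-5,1.8],[-0.004,-0.03,0.002,0.5,-5,1.8],[-0.005,-0.03,0.003,0.5,-5,1.8],[0,0,0,0,0,0]]]'
python3 - <<'E'
from h import *; from workcell import bot
yaw=-.396;R=tool(yaw,44); f=np.array([np.cos(yaw),np.sin(yaw),0]); z=R.as_matrix()[:,2]
g=W-.07*f; g[2]=.24
rows(bot.get_obs(),g+z*.0187,R,6)
E
```

```text
clock: 5.7
eef_pos: [0.5319, -0.0428, 0.2305]
tool_rot: [0.106, 0.984, -0.042, 0.134]
ft_force: [0.3, -0.1, -0.5]
grip_width: 0.0186
pos [ 0.5319 -0.0428  0.2305] q [ 0.106  0.984 -0.042  0.134] joints [-0.02  0.11 -0.2   1.   -0.11  0.18] grip 0.0186
total [-0.0363 -0.1752  0.0238] [  2.5 -29.8  10.3]
[-0.006, -0.0292, 0.004, 0.42, -4.96, 1.71]
[-0.0065, -0.029, 0.0047, 0.42, -4.96, 1.71]
[-0.007, -0.0287, 0.0055, 0.42, -4.96, 1.71]
[-0.0073, -0.0285, 0.0063, 0.42, -4.96, 1.71]
[-0.0076, -0.0282, 0.0072, 0.42, -4.96, 1.71]
[-0.0077, -0.0279, 0.0081, 0.42, -4.96, 1.71]
```

```bash
python3 -m jog '[[[-0.006,-0.029,0.004,0.4,-5,1.7],[-0.0065,-0.029,0.005,0.4,-5,1.7],[-0.007,-0.029,0.0055,0.4,-5,1.7],[-0.007,-0.0285,0.006,0.4,-5,1.7],[-0.0075,-0.028,0.007,0.4,-5,1.7],[-0.0075,-0.028,0.008,0.4,-5,1.7],[0,0,0,0,0,0]]]'
python3 - <<'E'
from h import *; from workcell import bot
yaw=-.396;R=tool(yaw,44); f=np.array([np.cos(yaw),np.sin(yaw),0]); z=R.as_matrix()[:,2]
g=W-.07*f; g[2]=.16
rows(bot.get_obs(),g+z*.0187,R,5)
E
```

```text
clock: 6.58
eef_pos: [0.5379, -0.2232, 0.2278]
tool_rot: [0.179, 0.9, -0.073, 0.39]
ft_force: [-0.4, -0.3, -0.6]
grip_width: 0.0182
pos [ 0.5379 -0.2232  0.2278] q [ 0.179  0.9   -0.073  0.39 ] joints [-0.4  -0.06 -0.71  0.11  0.01 -0.  ] grip 0.0182
total [ 0.0615 -0.0023  0.0525] [ 0.6  0.8 -0.1]
[0.0123, -0.0005, 0.0105, 0.13, 0.16, -0.01]
[0.0123, -0.0004, 0.0105, 0.13, 0.16, -0.01]
[0.0122, -0.0004, 0.0106, 0.13, 0.16, -0.01]
[0.0122, -0.0004, 0.0106, 0.13, 0.16, -0.01]
[0.0122, -0.0004, 0.0106, 0.13, 0.16, -0.01]
```

```bash
python3 -m jog '[[[0.012,-0.0005,0.0105,0.1,0.2,0],[0.012,-0.0005,0.0105,0.1,0.2,0],[0.012,-0.0005,0.0105,0.1,0.2,0],[0.012,0,0.0105,0.1,0.2,0],[0.01,0,0.0085,0.1,0.2,0],[0,0,0,0,0,0],[0,0,0,0,0,0]]]'
python3 - <<'E'
from h import *; from workcell import bot
yaw=-.396;R=tool(yaw,44); f=np.array([np.cos(yaw),np.sin(yaw),0]); z=R.as_matrix()[:,2]
g=W-.07*f; g[2]=.135
rows(bot.get_obs(),g+z*.0187,R,2)
for n,(x0,y0,x1,y1) in (("scene",(140,130,300,250)),("top",(350,130,500,270))):
    c=bot.camera(n); np.savez(n+"3.npz",**c); cv2.imwrite(f"pics/{n}3.png",cv2.resize(c["pixels"][y0:y1,x0:x1],None,fx=4,fy=4,interpolation=2)[:,:,::-1])
E
```

```text
clock: 7.45
eef_pos: [0.5436, -0.2176, 0.1532]
tool_rot: [0.176, 0.905, -0.071, 0.381]
ft_force: [0.0, 0.2, -1.2]
grip_width: 0.0186
pos [ 0.5436 -0.2176  0.1532] q [ 0.176  0.905 -0.071  0.381] joints [-0.38  0.08 -0.8  -0.1   0.    0.  ] grip 0.0186
total [ 0.0272 -0.0091  0.0168] [ 0.8 -0.4  0.3]
[0.0136, -0.0046, 0.0084, 0.39, -0.2, 0.16]
[0.0136, -0.0046, 0.0084, 0.39, -0.2, 0.16]
```

View pics/scene3.png

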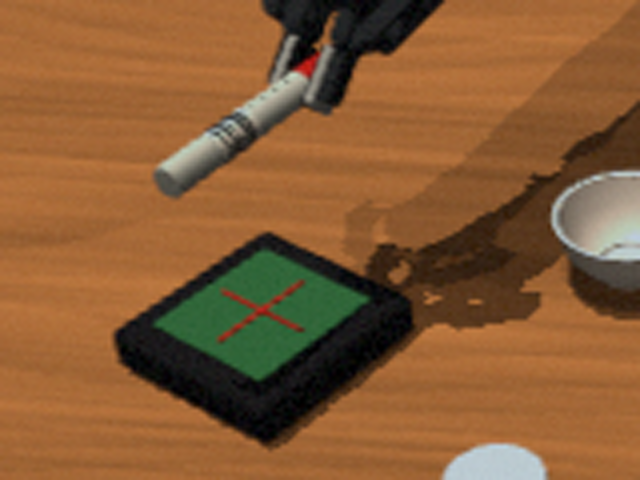

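View pics/top3.png

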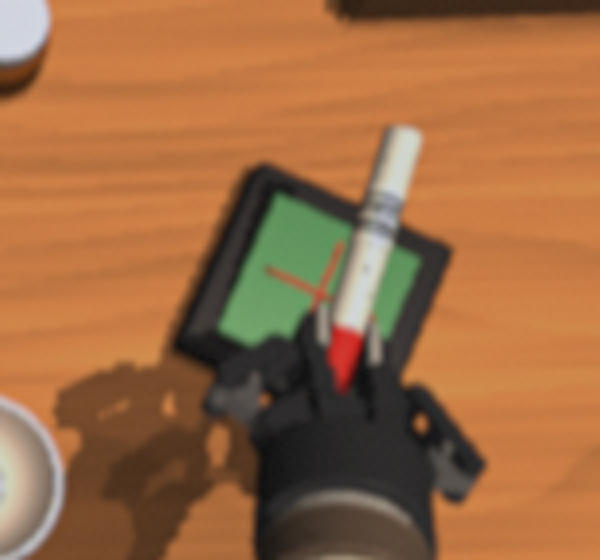

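The tube is held over the scanner with its label at scene crop (233,131) and top crop (380,213). Now I triangulate.

```bash
python3 - <<'E'
from h import *
S=dict(np.load("scene3.npz"));T=dict(np.load("top3.npz"))
s=lambda u,v:ray(S,(140+(u+.5)/4-.5,130+(v+.5)/4-.5)); t=lambda u,v:ray(T,(350+(u+.5)/4-.5,130+(v+.5)/4-.5))
L,e=tri([s(233,131),t(380,213)]); F,e2=tri([s(170,177),t(405,131)]); C,e3=tri([s(299,82),t(349,328)])
print("label",L,e,"foot",F,e2,"capb",C,e3,np.linalg.norm(L-F),np.linalg.norm(C-F))
for a in (L-F,C-F): print("elev deg",np.degrees(np.arcsin(a[2]/np.linalg.norm(a))), "az",np.degrees(np.arctan2(-a[1],-a[0])))
wS=s(262,310); wT=t(321,296); w,ew=tri([wS,wT]); print("window",w,ew)
print("label predicted", np.array([.5436,-.2176,.1532]))
d=w-L; d[2]=.135-L[2]
from workcell import bot
R=Ro.from_quat(bot.get_obs()["tool_rot"]); print("shift world",d,"tool",R.inv().apply(d))
E
```

```text
label [ 0.59868083 -0.23452518  0.17325546] [np.float64(0.002098836146480573), np.float64(0.0020988361464804005)] foot [ 0.64245923 -0.25346458  0.17070789] [np.float64(0.0013820100722010096), np.float64(0.0013820100722011356)] capb [ 0.54086699 -0.21473448  0.17100124] [np.float64(0.0011493720155190093), np.float64(0.0011493720155190262)] 0.047767553523271285 0.10872483622520626
elev deg 3.0571863535592225 az -23.39426165760898
elev deg 0.15458917293617547 az -20.868396857342713
window [ 0.58389484 -0.24447904  0.03351512] [np.float64(0.0005977938661287502), np.float64(0.0005977938661287568)]
label predicted [ 0.5436 -0.2176  0.1532]
shift world [-0.01478599 -0.00995385 -0.03825546] tool [ 0.0342815  -0.01495787  0.01955059]
```

The tube is level to within about 3°. The remaining shift is 15 mm back, 10 mm sideways and 38 mm down.

```bash
python3 -m jog '[[[0.009,-0.004,0.005,0.1,0,0],[0.009,-0.004,0.005,0.1,0,0],[0.009,-0.004,0.005,0.1,0,0],[0.005,-0.002,0.003,0,0,0],[0,0,0,0,0,0],[0,0,0,0,0,0],[0,0,0,0,0,0]]]'
python3 - <<'E'
from h import *; from workcell import bot
o=bot.get_obs();print(np.round(o["eef_pos"]-np.array([.5436,-.2176,.1532]),4),o["joint_vel"].round(3))
for n,(x0,y0,x1,y1) in (("scene",(140,130,300,250)),("top",(350,130,500,270))):
    c=bot.camera(n); np.savez(n+"4.npz",**c); cv2.imwrite(f"pics/{n}4.png",cv2.resize(c["pixels"][y0:y1,x0:x1],None,fx=4,fy=4,interpolation=2)[:,:,::-1])
E
```

```text
clock: 8.43
eef_pos: [0.5286, -0.2287, 0.1177]
tool_rot: [0.178, 0.904, -0.074, 0.382]
ft_force: [-0.2, 0.3, 0.2]
grip_width: 0.0182
[-0.015  -0.0111 -0.0355] [-0.002 -0.001  0.003 -0.003  0.001  0.001]
```

View pics/scene4.png

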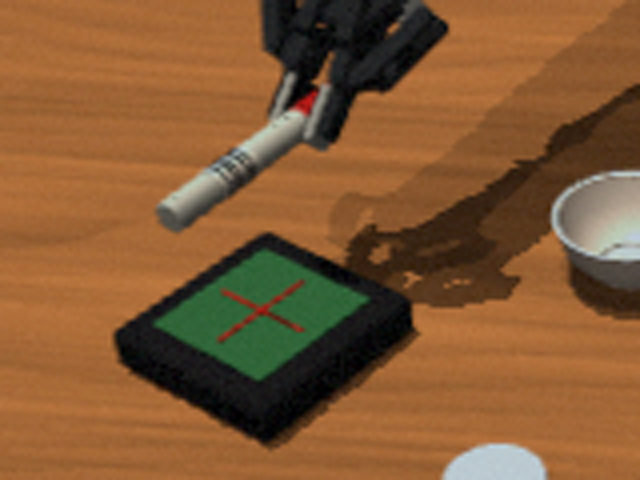

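View pics/top4.png

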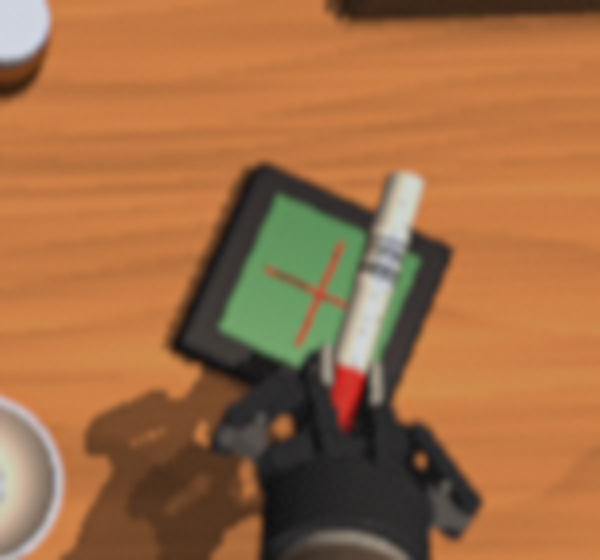

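```bash
python3 - <<'E'
from h import *
S=dict(np.load("scene4.npz"));T=dict(np.load("top4.npz"))
s=lambda u,v:ray(S,(140+(u+.5)/4-.5,130+(v+.5)/4-.5)); t=lambda u,v:ray(T,(350+(u+.5)/4-.5,130+(v+.5)/4-.5))
L,e=tri([s(233,169),t(383,258)]); F,e2=tri([s(171,215),t(405,178)]);C,e3=tri([s(300,117),t(350,368)]); w,_=tri([s(262,310),t(321,296)])
print(L,e,F,e2,C); print("label-window",L-w,"elev",np.degrees(np.arcsin((C-F)[2]/np.linalg.norm(C-F))))
E
```

```text
[ 0.58319773 -0.24629471  0.13677706] [np.float64(0.002063095034773371), np.float64(0.0020630950347735157)] [ 0.62755656 -0.26506058  0.13409539] [np.float64(0.0005724814063772716), np.float64(0.000572481406377291)] [ 0.52558791 -0.22403531  0.13696743]
label-window [-0.00069711 -0.00181567  0.10326195] elev 1.4968155998196442
```

The label is within 2 mm of the cross seen from above and 103 mm above the glass. The tube is level to 1.5° and the arm is still, so I hand it in.

```bash
python3 -c "
from workcell import bot
o=bot.get_obs(); print(o['clock'],o['grip_width'],o['joint_vel'].round(3)); print(bot.job_done())"
```

```text
8.525 0.018698521381758326 [ 0.     0.    -0.003  0.002 -0.001 -0.001]
the job is handed in; nothing more can be done
None
```

The red-capped tube is out of its sleeve and held level over the scanner. I handed the job in at 8.5 s; no verdict is reported.

I gripped it on the cap, drew it about 13 cm along its own axis and swung it over the glass while levelling it.

**Last checks, from two camera views:**
- **Label position:** about 2 mm from the middle of the glass seen from above, and about 103 mm above it. The label's rays from the two views missed their meeting point by about 2 mm, which is the calibration limit.
- **Level:** about 1.5° off.
- **Grip and motion:** the fingers are closed on the tube at 18.7 mm, and the joints are practically still.
- **Contact:** nothing but the fingers is near the tube in the final pictures, and the wrist force stayed near zero throughout.

I did not measure the other two tubes, the jar or the bowl again at the end. The blue look-alike was left alone. No check failed. The descent drifted about 8 mm sideways, which I corrected before closing the grip.

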